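Make up two drinks trays at the glass cupboard

ROBOT

A 6-joint arm with a two-finger parallel gripper is mounted at the origin on the work surface. World frame = base frame: x ahead of the robot, y to its left, z up, the work surface at z = 0. Lengths are in mm, angles in rad, forces in N, time in s.
With the tool pointing down it reaches from about 350 to 875 mm from the base axis. Payload 4.2 kg.
Tool frame: the origin (TCP) lies on the mounting face of the last link; the fingertips stand 173 mm ahead of it and the grasp point (between the pads) lies 155 mm ahead of it; z points along the fingers, y is the direction in which the jaws open and shut (so a half turn about z gives the same grasp; the last joint's range is limited). The gripper opens to 85 mm and grips with 20 to 120 N. Pads are 22 mm wide; open, the fingers measure 114 mm over their backs; the gripper's body (76 mm by 85 mm) begins 54 mm behind the grasp point. The pads swing forward as they close: fully open they stand 13 mm farther back than shut.
Start: joints at [-0.861, 0.385, 0.008, 0, -1.194, -0.259], TCP at [272.316, -562.534, 404.712] pointing down, gripper open.
Joint ranges: [-3.14, 3.14], [-1.21, 2.06], [-1.07, 1.41], [-3.16, 2.05], [-2.99, -0.16], [-3.1, 3.1]. Speed limits (rad/s): [2.79, 2.79, 3.14, 3.14, 3.14, 3.14].

INTERFACE

Orientations are given as a unit quaternion [x, y, z, w].
In Python, from bench import arm gives the robot as it stands.
- The arm moves only by the shell command python3 -m jog 'ROWS' [OPENING]. ROWS is JSON, a list that holds one entry, the list of rows, each a list of 4 numbers: the shift along the tool's x, y, z in mm, then the turn about the tool's z in degrees. In form: [[[x, y, z, spin], ...]]. A call has exactly 5 rows; each row is the pose to reach, as a shift and turn from the pose measured when the call began, along the tool's axes at that moment; what a row does not reach only later rows make up. A row lasts 1/8 s, in which the tool goes at most 62.5 mm and 10.7 degrees, less where a joint would pass 70% of its speed; a pose out of reach is approached as far as the arm can. A call with a gripper value outside its range is refused whole. OPENING is the finger opening in mm, from 0 to 85.4, set as the call begins (- or left out, the last holds). The fingers move at their own pace and stop on an object; the grip force is fixed at half the most. Time passes only in rows, so rows that repeat a pose let the fingers close, or fill a call up. It gives the time, the measured TCP pose, the force and the opening at its end, in the units of the state.
- arm.read_state(): the state, without advancing time (a new reading comes with each control period).
- arm.get_image(name): name is "scene" or "side" or "wrist"; returns (picture, depth): 420x560x3 uint8, blue, green, red; 420x560 float32, mm along the optical axis (not along the pixel's ray), 0 where there is no reading.
- arm.camera_params(name): a dict with "mtx" (3x3 intrinsics, pixels), "R" (3x3) and "t" (3): a world point X has camera coordinates R X + t. Camera axes: x right, y down, z forward; pixel columns grow to the right and rows downward; lengths in mm; the calibration is good to about 2 mm. A picture is of the moment at which its call begins: read the wrist's pose just before it. camera_params takes no time and is no camera call; for the wrist camera it gives the pose at the moment of the call.
- arm.job_done(): hands the job in, once; it reports no verdict.
The state is a dict: "clock": time; "joints": joint angles; "joint_vel": joint speeds; "joint_efforts": joint torques, N m; "position": TCP position; "ee_rot": TCP orientation; "contact_force": force on the tool from outside, world axes, zero at the start; "wrist_torque": the same for the moment, N m; "gripper_width": finger opening in mm.
Only numpy, scipy, OpenCV 4.12 (cv2) and the standard library are available. Lean on these libraries where they do the work, as an engineer would, in place of code of your own. Each camera call takes 0.05 s, during which the arm holds its last target.

TASK

Make up the two drinks trays from the row of stock on the counter. On the long tray goes the wine: stand the wine bottle on the middle cork pad, with a white goblet on the pad at each end, so that the tray is evenly loaded; on the short tray goes the long drink: stand the tall glass on one pad and the drinks can on the other. Stand everything upright and fully on its pad, set down gently rather than dropped, knock nothing over, don't shift the trays, and leave the low tumbler, the ice bucket and the coasters where they are.

Things in the scene. Friction and masses are not known exactly. Their poses are not given: they have to be found in the camera images.
- goblet_a_mid (a point): First white goblet: opaque white stemmed goblet, one of two alike, standing upright: 150 mm tall, round foot 58 mm across, thin stem, bowl upright-walled and 62 mm across from 100 to 132 mm above its underside, narrowing to 57 mm at the open rim; 0.13 kg. This point is on its axis half-way up (75 mm above its foot's underside), z along the axis, up.
- goblet_b_mid (a point): Second white goblet: opaque white stemmed goblet, one of two alike, standing upright: 150 mm tall, round foot 58 mm across, thin stem, bowl upright-walled and 62 mm across from 100 to 132 mm above its underside, narrowing to 57 mm at the open rim; 0.13 kg. This point is on its axis half-way up (75 mm above its foot's underside), z along the axis, up.
- wine_mid (a point): Small green glass wine bottle with a plain paper label and a dark screw cap, upright, 190 mm tall, body 48 mm across up to 96 mm, shoulder up to 134 mm, then a straight neck 28 mm across (the cap 29 mm, from 166 mm to the top); 0.33 kg. This point is on its axis half-way up (95 mm above its underside), z along the axis, up.
- highball_mid (a point): Tall clear straight glass, upright and empty, open at the top, 140 mm tall, 55 mm across at the foot and 58 mm at the rim; 0.24 kg. This point is on its axis half-way up (70 mm above its underside), z along the axis, up.
- can_mid (a point): Small plain aluminium drinks can, upright, 90 mm tall, 53 mm across from 6 to 80 mm; 0.17 kg. This point is on its axis half-way up (45 mm above its underside), z along the axis, up.
- tray_long: Long wooden serving tray, 340 mm by 140 mm, with three pads. Round inlaid cork pads (78 mm across, flush with the floor) mark the standing places; their centres lie on the tray's long centre line at y = -108, 0 and +108 mm. Tray floor 6 mm above the counter; rails 22 mm high round it, end boards with hand slots 46 mm high. Loose and light (about 0.2 kg), it slides if pushed. Origin: centre of its underside; x across it, y along its length, z up.
- tray_short: Short wooden serving tray, 240 mm by 140 mm, with two pads. Round inlaid cork pads (78 mm across, flush with the floor) mark the standing places; their centres lie on the tray's long centre line at y = -58 and +58 mm. Tray floor 6 mm above the counter; rails 22 mm high round it, end boards with hand slots 46 mm high. Loose and light (about 0.16 kg), it slides if pushed. Origin: centre of its underside; x across it, y along its length, z up.
- tumbler_mid (a point): Low clear tumbler standing in the same row as the stock, 82 mm tall, 68 mm across at the rim; not wanted, to be left alone. This point is on its axis half-way up (41 mm above its underside).
- bucket: Steel ice bucket, 115 mm tall, 116 mm across its open top, 138 mm over its two side handles, at one side of the work; to be left alone. Origin: centre of its underside.
- coasters: Stack of square dark wooden coasters, 95 by 95 mm, 30 mm high, at the other side of the work; to be left alone. Origin: centre of its underside.
Mind the look-alikes: they are no part of the job. What is shaped like the part that bears wine_mid but blue is not meant.

How it is judged:
By the outcome, as a careful person would: the job done as asked, in the order asked, and still so for the second after the job is handed in, with the robot touching nothing.
It also fails if it takes over 128 s, if anything falls off the work surface, if the arm or the gripper's body presses on something with over 40 N, if the wrist force passes 120 N, or if a joint passes its speed limit or range.

## Working session

There is one attempt and no reset: what is moved stays moved. The work goes in short steps, Python scripts to look and compute and a shell command to move; the robot and the scene stay as the last step left them, time stands still between calls to the robot, and variables do not carry over. Pictures are saved under pics/ and viewed, and the job is handed in when it is done.

```bash
ls; mkdir -p pics
python3 - <<'E'
from bench import arm
import cv2,numpy as np
s=arm.read_state();print(s)
for n in ("scene","side","wrist"):
    p=arm.camera_params(n);im,d=arm.get_image(n)
    cv2.imwrite(f"pics/{n}0.png",im);np.save(f"pics/{n}0.npy",d)
    print(n,p)
E
```

```text
pics
{'clock': 0.0, 'joints': array([-8.61397955e-01,  3.85544166e-01,  6.63593555e-03, -4.86980265e-04,
       -1.19402406e+00, -2.58607574e-01]), 'joint_vel': array([-0.00052342,  0.00021503,  0.00161311, -0.00050642,  0.00070199,
       -0.00011627]), 'joint_efforts': array([ 6.73258692e-04, -3.92289734e+01,  1.88405603e+01,  4.18614104e+00,
       -4.62305878e-03,  7.16934863e-06]), 'position': array([ 272.24225418, -562.35995737,  403.63440435]), 'ee_rot': array([-2.23404088e-01,  9.74725306e-01,  1.05062232e-03, -2.96638907e-04]), 'contact_force': array([-0.94307446,  0.32590807,  0.4845093 ]), 'wrist_torque': array([-0.00265738,  0.01363339, -0.01903105]), 'gripper_width': 85.36490896054876}
scene {'mtx': array([[448.14218829,   0.        , 281.92177253],
       [  0.        , 448.14218829, 206.29231064],
       [  0.        ,   0.        ,   1.        ]]), 'R': array([[-0.0672159 ,  0.99767312,  0.01141798],
       [ 0.83995931,  0.06275904, -0.53900803],
       [-0.5384704 , -0.02663927, -0.84222323]]), 't': array([  37.17271842, -341.33009474, 1549.99922247])}
side {'mtx': array([[473.28890377,   0.        , 279.63319506],
       [  0.        , 473.28890377, 207.92085   ],
       [  0.        ,   0.        ,   1.        ]]), 'R': array([[-0.74080327, -0.6715754 ,  0.01403551],
       [-0.49418568,  0.53073749, -0.68854791],
       [ 0.45496267, -0.5170147 , -0.72505501]]), 't': array([ 350.74050763,  304.8206225 , 1170.01757508])}
wrist {'mtx': array([[308.67613992,   0.        , 285.5553608 ],
       [  0.        , 308.67613992, 208.9720198 ],
       [  0.        ,   0.        ,   1.        ]]), 'R': array([[-0.43521128,  0.90032775,  0.00104124],
       [ 0.86970458,  0.42010865,  0.25908042],
       [ 0.23281986,  0.11366029, -0.96585519]]), 't': array([624.99811994, -34.72284999, 376.76363424])}
```

View pics/scene0.png

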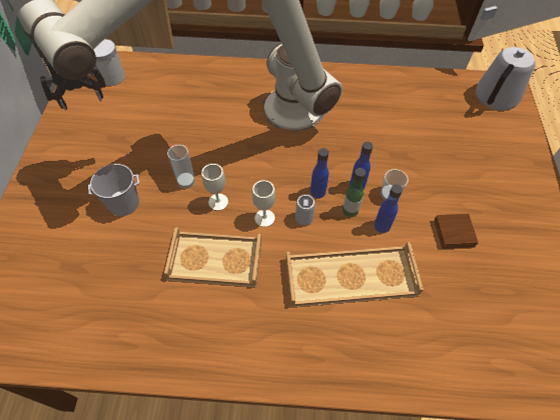

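View pics/side0.png

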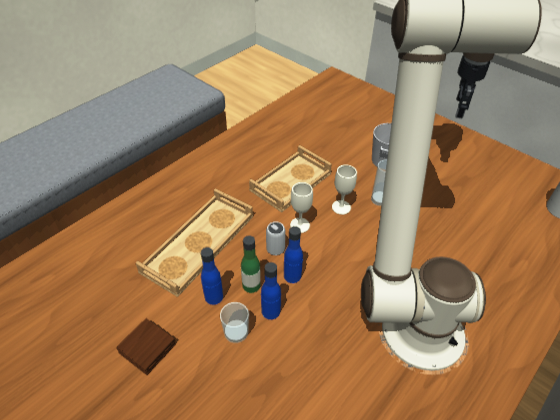

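View pics/wrist0.png

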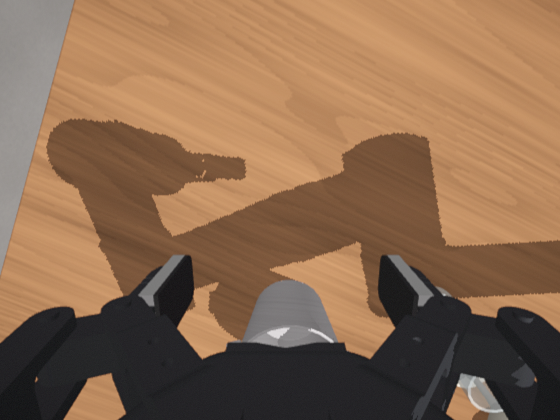

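The scene view shows a green bottle at (354,195) among three blue look-alikes at (320,175), (363,165) and (388,210). The goblets are at (214,187) and (264,203), the can at (305,210), the clear tall glass at (180,167), the low tumbler at (395,183), and the trays at (213,258) and (353,275). Next I'll take enlarged crops and measure.

```bash
cat > h.py <<'E'
import numpy as np,cv2
from bench import arm
def ray(n,u,v,z,p=None):
    p=p or arm.camera_params(n)
    K,R,t=p["mtx"],p["R"],p["t"]
    d=R.T@np.linalg.solve(K,[u,v,1.]); c=-R.T@t
    return c+d*(z-c[2])/d[2]
def proj(n,X,p=None):
    p=p or arm.camera_params(n)
    q=p["mtx"]@(p["R"]@np.asarray(X,float)+p["t"]);return q[:2]/q[2]
def cloud(n,d,p=None):
    p=p or arm.camera_params(n)
    v,u=np.mgrid[:d.shape[0],:d.shape[1]]
    P=np.stack([u*d,v*d,d],-1)@np.linalg.inv(p["mtx"]).T
    return (P-p["t"])@p["R"]
E
python3 - <<'E'
from h import *
im=cv2.imread("pics/scene0.png");s=cv2.resize(im[130:310,80:480],None,fx=2,fy=2,interpolation=cv2.INTER_CUBIC)
cv2.imwrite("pics/crop0.png",s)
for n in("scene","side"):
    d=np.load(f"pics/{n}0.npy");C=cloud(n,d);ok=(d>0)
    # occupancy of tall stuff
    m=ok&(C[...,2]>12)&(C[...,2]<240)&(C[...,0]>250)&(C[...,0]<850)&(abs(C[...,1])<500)
    k,lab,st,ce=cv2.connectedComponentsWithStats(m.astype(np.uint8))
    for i in range(1,k):
        if st[i,4]<40: continue
        P=C[lab==i];t=P[P[:,2]>P[:,2].max()-12]
        print(n,st[i],ce[i].round(),"min",P.min(0).round(),"max",P.max(0).round(),"top",((t.min(0)+t.max(0))/2).round(1))
E
```

```text
scene [ 342  142   31   74 1095] [357. 181.] min [302. 166.  12.] max [433. 236. 196.] top [363.2 201.6 189.9]
scene [167 145  27  43 778] [181. 165.] min [ 310. -340.   12.] max [ 370. -282.  144.] top [ 339.7 -311.4  137.9]
scene [310 148  19  49 645] [320. 174.] min [333.  69.  12.] max [375. 117. 194.] top [348.2  93.2 188.3]
scene [ 100  164   39   51 1087] [123. 191.] min [ 371. -500.   12.] max [ 489. -413.  120.] top [ 430.1 -461.5  114.3]
scene [201 164  24  39 598] [213. 179.] min [ 376. -233.   12.] max [ 439. -171.  154.] top [ 407.3 -201.3  148.2]
scene [ 374  169   34   63 1161] [390. 198.] min [305. 257.  13.] max [482. 346. 195.] top [455.2 280.9 189.5]
scene [252 181  23  38 596] [263. 196.] min [420. -89.  12.] max [484. -29. 155.] top [454.1 -59.6 149.4]
scene [295 195  20  29 480] [304. 209.] min [421.  29.  12.] max [474.  81.  99.] top [444.5  54.2  92.8]
scene [434 214  31  34 784] [449. 230.] min [412. 432.  12.] max [517. 500.  36.] top [464.2 466.4  30.5]
scene [ 164  227   97   59 1210] [210. 257.] min [ 524. -302.   12.] max [669. -61.  53.] top [ 595.6 -1
[... 509 characters left out ...]
min [426.   8.  12.] max [713. 365. 193.] top [451.7 281.1 186.7]
side [266 221  19  33 542] [275. 237.] min [413.  31.  12.] max [468.  84.  95.] top [442.3  56.1  89.4]
side [284 226  19  55 807] [293. 255.] min [320.  73.  12.] max [365. 117. 194.] top [345.2  93.3 188.5]
side [241 235  19  56 822] [250. 265.] min [379. 170.  12.] max [423. 215. 193.] top [403.6 189.4 187.5]
side [261 262  20  55 875] [270. 291.] min [288. 192.  13.] max [334. 238. 194.] top [312.9 212.6 187.7]
side [220 302  29  39 845] [234. 320.] min [303. 277.  12.] max [371. 345.  87.] top [337.3 310.7  80.9]
side [ 129  318   46   46 1073] [151. 339.] min [411. 432.  12.] max [512. 500.  34.] top [461.4 465.8  28.2]
```

View pics/crop0.png

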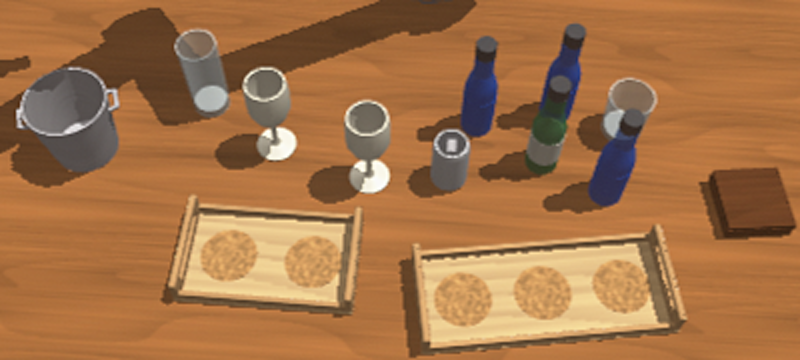

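The enlarged crop confirms the target. The green bottle with the paper label, crop (548,130), is the only green one. The three blue bottles at crop (480,90), (563,75) and (615,160) are the look-alikes. Next I'll refine the positions with circle fits and pad centres.

```bash
cat > m.py <<'E'
from h import *
from scipy.optimize import least_squares
def fit(C,d,xy,zlo,zhi,r,win=45):
    m=(d>0)&(C[...,2]>zlo)&(C[...,2]<zhi)&(np.hypot(C[...,0]-xy[0],C[...,1]-xy[1])<win)
    P=C[m][:,:2]
    f=least_squares(lambda c:np.hypot(*(P-c).T)-r,xy,loss="soft_l1",f_scale=1.5)
    return f.x.round(1),len(P),round(float(np.median(abs(f.fun))),1)
O=dict(wine_body=((403,190),25,90,24,32),wine_cap=((403,190),168,188,14.5,25),gob_a=((405,-201),102,130,31,45),gob_b=((451,-60),102,130,31,45),
 high=((342,-310),20,138,28.5,45),can=((443,55),15,78,26.5,40),blue1=((347,93),168,188,14.5,25),blue2=((313,212),168,188,14.5,25),blue3=((453,281),168,188,14.5,25))
def pads(n,im,area=60):
    hsv=cv2.cvtColor(im,cv2.COLOR_BGR2HSV); return hsv
E
python3 - <<'E'
from m import *
for n in("scene","side"):
    d=np.load(f"pics/{n}0.npy");C=cloud(n,d)
    for k,(xy,a,b,r,w) in O.items():print(n,k,*fit(C,d,xy,a,b,r,w))
    im=cv2.imread(f"pics/{n}0.png")
    # guess pads
    for z in (6,): 
        m=(d>0)&(abs(C[...,2]-6)<8)&(C[...,0]>530)&(C[...,0]<710)&(C[...,1]>-300)&(C[...,1]<370)
    g=im.astype(int)
    L=[(194,257),(236,260),(312,279),(351,276),(390,272)] if n=="scene" else [(278,190),(303,172),(222,218),(198,242),(173,267)]
    for u,v in L: print(n,(u,v),im[v,u],ray(n,u,v,6).round(1))
    u,v=(215,248) if n=="scene" else (290,181); print("wood",im[v,u])
    s=cv2.resize(im[225:310,160:430] if n=="scene" else im[140:300,130:340],None,fx=3,fy=3,interpolation=cv2.INTER_CUBIC);cv2.imwrite(f"pics/pads_{n}.png",s)
E
```

```text
scene wine_body [407.4 190.4] 217 0.7
scene wine_cap [406.5 190.9] 52 0.8
scene gob_a [ 407.5 -201.9] 242 1.6
scene gob_b [453.2 -59.6] 225 1.5
scene high [ 338.7 -311.4] 694 1.2
scene can [444.1  55.5] 205 0.7
scene blue1 [347.2  93.6] 55 0.6
scene blue2 [315.  212.7] 52 0.9
scene blue3 [453.6 282.2] 59 0.9
scene (194, 257) [ 91 150 202] [ 594.  -239.5    6. ]
scene (236, 260) [ 90 148 199] [ 594.7 -123.4    6. ]
scene (312, 279) [ 93 153 207] [635.6  86.3   6. ]
scene (351, 276) [ 93 153 204] [619.4 190.8   6. ]
scene (390, 272) [ 88 147 197] [600.  296.6   6. ]
wood [137 193 229]
side wine_body [405.2 188.7] 274 0.7
side wine_cap [406.  188.8] 73 0.8
side gob_a [ 404.  -203.3] 234 1.4
side gob_b [449.5 -60.2] 249 1.7
side high [ 334.7 -313.6] 364 1.5
side can [442.8  53.3] 274 0.8
side blue1 [345.4  91.8] 70 0.7
side blue2 [313.8 211. ] 80 0.8
side blue3 [452.4 279.3] 85 0.8
side (278, 190) [ 92 158 207] [ 591.6 -122.5    6. ]
side (303, 172) [ 90 153 200] [ 588.5 -241.4    6. ]
side (222, 218) [ 88 152 198] [633.4  79.9   6. ]
side (198, 242) [ 90 152 200] [615.6 189.5   6. ]
side (173, 267) [ 88 150 197] [598.7 293.5   6. ]
wood [137 196 226]
```

View pics/pads_scene.png

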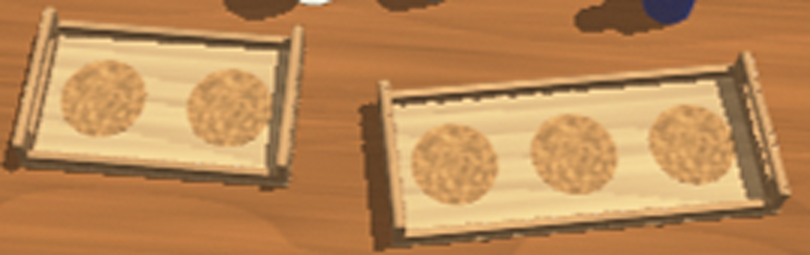

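View pics/pads_side.png

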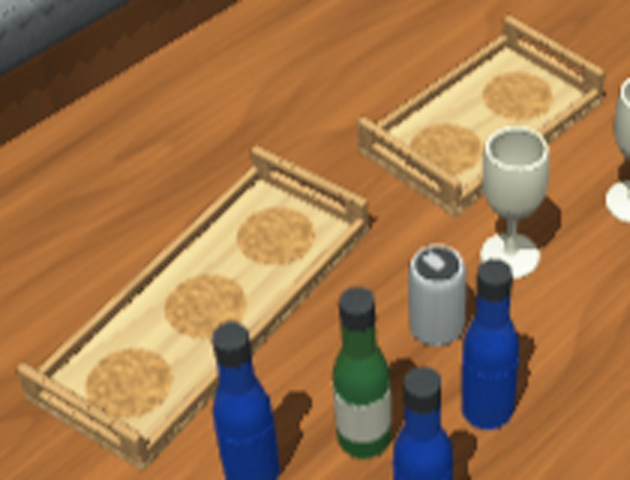

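Run:
```python
from m import *
for n in("scene","side"):
    im=cv2.imread(f"pics/{n}0.png").astype(int)
    d=np.load(f"pics/{n}0.npy");C=cloud(n,d)
    L=[(594,-240),(594,-123),(634,83),(617,190),(599,295)]
    for xy in L:
        m=(np.hypot(C[...,0]-xy[0],C[...,1]-xy[1])<52)&(C[...,2]<13)&(im[...,0]<116)&(im[...,0]>60)&(im[...,2]>165)
        k,lab,st,ce=cv2.connectedComponentsWithStats(cv2.morphologyEx(m.astype(np.uint8),cv2.MORPH_CLOSE,np.ones((3,3))))
        i=1+np.argmax(st[1:,4])
        c,_=cv2.findContours((lab==i).astype(np.uint8),cv2.RETR_EXTERNAL,cv2.CHAIN_APPROX_NONE)
        h=cv2.convexHull(max(c,key=len))[:,0]
        W=np.array([ray(n,u,v,6)[:2] for u,v in h]);(cx,cy),r=cv2.minEnclosingCircle(W.astype(np.float32))
        print(n,xy,ray(n,*ce[i],6).round(1),"circ",round(cx,1),round(cy,1),round(r,1))
```

```text
scene (594, -240) [ 595.1 -239.3    6. ] circ 594.9 -239.3 39.0
scene (594, -123) [ 596.3 -122.     6. ] circ 591.0 -119.3 44.9
scene (634, 83) [636.9  83.7   6. ] circ 636.2 84.0 38.8
scene (617, 190) [619.6 190.6   6. ] circ 618.7 190.2 38.9
scene (599, 295) [601.2 298.1   6. ] circ 597.7 303.2 45.4
side (594, -240) [ 591.8 -241.6    6. ] circ 592.2 -241.7 38.4
side (594, -123) [ 593.2 -129.8    6. ] circ 593.2 -124.7 39.2
side (634, 83) [633.7  81.7   6. ] circ 633.9 81.2 38.4
side (617, 190) [618.1 188.3   6. ] circ 612.8 188.2 42.8
side (599, 295) [598.8 294.5   6. ] circ 599.3 294.7 39.0
```

```bash
cat > go.py <<'E'
import sys
from h import *
from scipy.spatial.transform import Rotation as Ro
s=arm.read_state();R=Ro.from_quat(s["ee_rot"]).as_matrix()
T=np.array([float(a) for a in sys.argv[1:4]])
print("t",round(s["clock"],2),"pos",s["position"].round(1),"shift tool",(R.T@(T-s["position"])).round(1),"yaxis deg",np.degrees(np.arctan2(R[1,1],R[0,1])).round(1),"tilt z",R[:,2].round(4),"F",s["contact_force"].round(1),"w",round(s["gripper_width"],1),"j",s["joints"].round(2))
E
python3 go.py 470 -180 404; python3 go.py 406 189.7 404
```

```text
t 0.15 pos [ 272.3 -562.4  403.9] shift tool [-3.446e+02  2.581e+02  3.000e-01] yaxis deg 115.8 tilt z [-8.0e-04  1.5e-03 -1.0e+00] F [ 1.2 -0.3  0.5] w 85.0 j [-0.86  0.39  0.01 -0.   -1.19 -0.26]
t 0.15 pos [ 272.3 -562.4  403.9] shift tool [-448.   618.8    0.9] yaxis deg 115.8 tilt z [-8.0e-04  1.5e-03 -1.0e+00] F [ 1.2 -0.3  0.5] w 85.0 j [-0.86  0.39  0.01 -0.   -1.19 -0.26]
```

```bash
python3 -m jog '[[[-45,34,-5,0],[-93,70,-10,0],[-142,106,-10,0],[-191,143,-10,0],[-240,180,-10,0]]]' 60; python3 go.py 470 -180 414; python3 go.py 406 189.7 404
```

```text
clock: 0.78
position: [410.4, -294.0, 414.1]
ee_rot: [-0.223, 0.975, 0.001, -0.0]
contact_force: [1.3, -0.5, 0.3]
gripper_width: 60.0
t 0.78 pos [ 410.4 -294.   414.1] shift tool [-103.3   76.7    0.2] yaxis deg 115.8 tilt z [-8.0e-04  1.5e-03 -1.0e+00] F [ 1.3 -0.5  0.3] w 60.0 j [-0.3   0.17 -0.26 -0.   -1.13 -0.82]
t 0.78 pos [ 410.4 -294.   414.1] shift tool [-206.7  437.3   10.8] yaxis deg 115.8 tilt z [-8.0e-04  1.5e-03 -1.0e+00] F [ 1.3 -0.5  0.3] w 60.0 j [-0.3   0.17 -0.26 -0.   -1.13 -0.82]
```

```bash
python3 -m jog '[[[-30,50,0,0],[-58,103,0,0],[-82,158,0,0],[-106,213,0,0],[-128,269,0,0]]]' 60; python3 go.py 406 189.7 404
```

```text
clock: 1.4
position: [407.9, 5.7, 414.6]
ee_rot: [-0.223, 0.975, 0.001, 0.0]
contact_force: [0.3, 0.3, 0.4]
gripper_width: 59.7
t 1.4 pos [407.9   5.7 414.6] shift tool [-78.4 166.5  11. ] yaxis deg 115.8 tilt z [-2.0e-04  1.7e-03 -1.0e+00] F [0.3 0.3 0.4] w 59.7 j [ 0.42 -0.01 -0.46 -0.   -1.11 -1.54]
```

```bash
python3 -m jog '[[[-25,55,0,0],[-47,105,0,0],[-65,140,0,0],[-75,162,3,0],[-79,168,10,0]]]' 60; python3 go.py 406 189.7 305
```

```text
clock: 2.02
position: [405.7, 192.6, 404.7]
ee_rot: [-0.224, 0.975, 0.001, 0.0]
contact_force: [0.0, 0.3, 0.3]
gripper_width: 60.0
t 2.02 pos [405.7 192.6 404.7] shift tool [ 1.1 -2.9 99.7] yaxis deg 115.9 tilt z [-1.e-04  2.e-03 -1.e+00] F [0.  0.3 0.3] w 60.0 j [ 0.81  0.08 -0.4  -0.   -1.09 -1.92]
```

Run:
```python
from m import *
p=arm.camera_params("wrist");im,d=arm.get_image("wrist")
cv2.imwrite("pics/w1.png",im);C=cloud("wrist",d,p)
print(fit(C,d,(406,190),168,189,14.5,30), fit(C,d,(406,190),60,95,24,35))
```

```text
(array([407.5, 190.8]), 763, 1.2) (array([407.4, 190.5]), 232, 0.2)
```

View pics/w1.png

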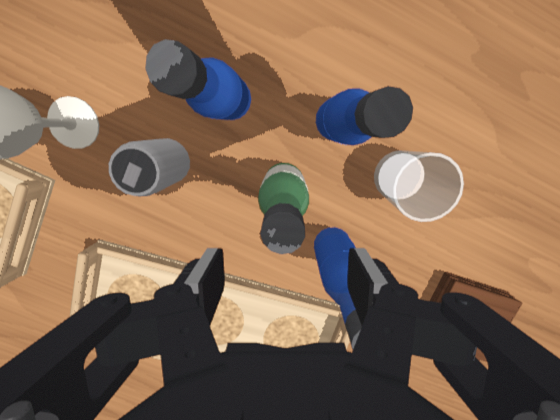

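The wrist view shows the green capped bottle at (282,225), between the fingers; the blue ones are clear of the finger paths. I'll descend and grip the neck.

```bash
python3 -m jog '[[[0,-2.6,25,0],[0,-2.6,50,0],[0,-2.6,75,0],[0,-2.6,92,0],[0,-2.6,100,0]]]' 60; python3 -m jog '[[[0,0,0,0],[0,0,0,0],[0,0,0,0],[0,0,0,0],[0,0,0,0]]]' 10; python3 go.py 406 189.7 305
```

```text
clock: 2.7
position: [406.5, 188.9, 302.5]
ee_rot: [-0.223, 0.975, -0.0, -0.002]
contact_force: [1.2, 0.2, -0.1]
gripper_width: 60.2
clock: 3.32
position: [406.7, 189.2, 303.1]
ee_rot: [-0.223, 0.975, 0.0, -0.001]
contact_force: [-1.4, 0.6, 2.9]
gripper_width: 27.0
t 3.33 pos [406.7 189.2 303.1] shift tool [ 0.4  0.8 -1.9] yaxis deg 115.8 tilt z [-2.4e-03  1.0e-04 -1.0e+00] F [-1.4  0.6  2.9] w 27.0 j [ 0.8   0.2  -0.55 -0.   -0.82 -1.92]
```

```bash
python3 -m jog '[[[0,0,-8,0],[0,0,-25,0],[0,0,-45,0],[0,0,-65,0],[0,0,-80,0]]]' 10; python3 go.py 618 189.5 383;python3 go.py 618 189.5 329
```

```text
clock: 3.95
position: [406.5, 188.8, 383.5]
ee_rot: [-0.223, 0.975, 0.0, -0.002]
contact_force: [-0.0, 0.2, -2.8]
gripper_width: 26.9
t 3.95 pos [406.5 188.8 383.5] shift tool [-190.7  -91.4   -0.3] yaxis deg 115.8 tilt z [-3.6e-03 -4.0e-04 -1.0e+00] F [-0.   0.2 -2.8] w 26.9 j [ 0.8   0.1  -0.43 -0.   -1.04 -1.92]
t 3.95 pos [406.5 188.8 383.5] shift tool [-190.9  -91.5   53.7] yaxis deg 115.8 tilt z [-3.6e-03 -4.0e-04 -1.0e+00] F [-0.   0.2 -2.8] w 26.9 j [ 0.8   0.1  -0.43 -0.   -1.04 -1.92]
```

```bash
python3 -m jog '[[[-30,-14,0,0],[-80,-38,0,0],[-130,-62,0,0],[-172,-82,0,0],[-190.7,-91.4,0,0]]]' 10; python3 -m jog '[[[0,0,15,0],[0,0,30,0],[0,0,45,0],[0,0,55,0],[0,0,58,0]]]' 10; python3 go.py 618 189.5 309
```

```text
clock: 4.58
position: [619.8, 189.1, 380.7]
ee_rot: [-0.222, 0.975, -0.0, -0.003]
contact_force: [-0.3, 0.3, -2.7]
gripper_width: 27.0
clock: 5.2
position: [619.0, 189.1, 321.9]
ee_rot: [-0.223, 0.975, -0.0, -0.004]
contact_force: [0.2, -0.2, -3.7]
gripper_width: 27.1
t 5.2 pos [619.  189.1 321.9] shift tool [ 0.6  0.8 13. ] yaxis deg 115.7 tilt z [-0.008  -0.0025 -1.    ] F [ 0.2 -0.2 -3.7] w 27.1 j [ 0.55  0.49 -0.04 -0.   -1.05 -1.67]
```

```bash
python3 -m jog '[[[0,0,3,0],[0,0,6,0],[0,0,8,0],[0,0,10,0],[0,0,11,0]]]' 10; python3 go.py 618 189.5 309
```

```text
clock: 5.82
position: [618.9, 189.0, 310.9]
ee_rot: [-0.223, 0.975, -0.0, -0.004]
contact_force: [-0.4, -0.4, -3.9]
gripper_width: 26.6
t 5.83 pos [618.9 189.  310.9] shift tool [0.6 0.8 1.9] yaxis deg 115.7 tilt z [-0.008  -0.0025 -1.    ] F [-0.4 -0.4 -3.9] w 26.6 j [ 0.55  0.5  -0.06 -0.   -1.03 -1.67]
```

```bash
python3 -m jog '[[[0,0,0.5,0],[0,0,1,0],[0,0,1.5,0],[0,0,2,0],[0,0,2.2,0]]]' 10; python3 go.py 618 189.5 309
```

```text
clock: 6.45
position: [618.9, 189.0, 309.3]
ee_rot: [-0.223, 0.975, -0.0, -0.004]
contact_force: [-1.3, 0.2, -0.5]
gripper_width: 27.0
t 6.45 pos [618.9 189.  309.3] shift tool [0.7 0.8 0.3] yaxis deg 115.7 tilt z [-0.0074 -0.0024 -1.    ] F [-1.3  0.2 -0.5] w 27.0 j [ 0.55  0.5  -0.06 -0.   -1.02 -1.67]
```

```bash
python3 -m jog '[[[0,0,0.3,0],[0,0,0.3,0],[0,0,0.3,0],[0,0,0.3,0],[0,0,0.3,0]]]' 50; python3 -m jog '[[[0,0,-10,0],[0,0,-30,0],[0,0,-55,0],[0,0,-80,0],[0,0,-95,0]]]' 60; python3 go.py 405.7 -202.6 404;  python3 - <<'E'
from m import *
for n in("scene","side"):
    im,d=arm.get_image(n);cv2.imwrite(f"pics/{n}1.png",im);C=cloud(n,d)
    print(n,fit(C,d,(618,190),40,95,24,40),fit(C,d,(618,190),170,194,14.5,25))
E
```

```text
clock: 7.08
position: [619.0, 189.0, 309.0]
ee_rot: [-0.223, 0.975, -0.0, -0.004]
contact_force: [-0.0, 0.5, -0.0]
gripper_width: 49.8
clock: 7.7
position: [619.7, 189.2, 406.3]
ee_rot: [-0.223, 0.975, -0.0, -0.002]
contact_force: [0.2, 1.2, 0.4]
gripper_width: 60.1
t 7.7 pos [619.7 189.2 406.3] shift tool [ 363.  -260.     3.7] yaxis deg 115.7 tilt z [-0.0046 -0.0012 -1.    ] F [0.2 1.2 0.4] w 60.1 j [ 0.55  0.42  0.07 -0.   -1.23 -1.67]
scene (array([618.7, 189.4]), 181, 0.5) (array([618.1, 189.4]), 58, 0.6)
side (array([616.8, 187.4]), 246, 1.0) (array([617.2, 187.6]), 78, 1.1)
```

View pics/side1.png

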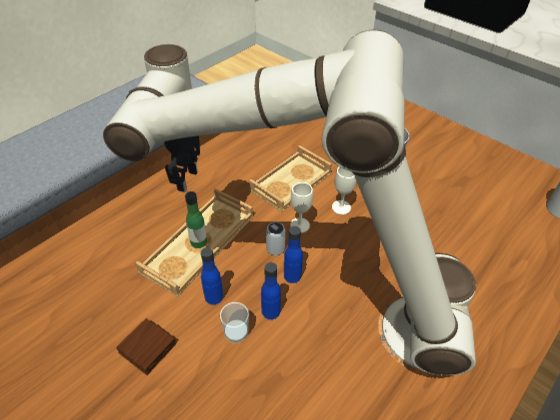

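Bottle stands upright on the middle pad (side view (197,222)). Next is goblet b.

```bash
python3 go.py 452 -59.5 410
```

```text
t 7.8 pos [619.8 189.3 406.4] shift tool [ 259.3 -151.2   -2.9] yaxis deg 115.7 tilt z [-3.2e-03 -5.0e-04 -1.0e+00] F [ 0.3  0.3 -0.2] w 59.8 j [ 0.55  0.42  0.07 -0.   -1.22 -1.67]
```

```bash
python3 -m jog '[[[45,-26,-4,0],[98,-57,-4,0],[150,-88,-4,0],[203,-118,-4,0],[245,-142,-4,0]]]' 85; python3 -m jog '[[[14,-9,10,0],[14.5,-9.2,30,0],[14.5,-9.2,50,0],[14.5,-9.2,60,0],[14.5,-9.2,60,0]]]' 85
python3 - <<'E'
from m import *
p=arm.camera_params("wrist");im,d=arm.get_image("wrist")
cv2.imwrite("pics/w2.png",im);C=cloud("wrist",d,p)
print(fit(C,d,(451,-60),102,130,31,45))
E
python3 go.py 452 -59.5 266
```

```text
clock: 8.43
position: [458.9, -46.6, 410.2]
ee_rot: [-0.223, 0.975, 0.0, -0.003]
contact_force: [0.5, -0.3, 0.6]
gripper_width: 85.0
clock: 9.05
position: [449.7, -61.0, 349.2]
ee_rot: [-0.223, 0.975, 0.0, -0.004]
contact_force: [-0.9, -0.4, 1.0]
gripper_width: 85.1
(array([449.2, -60.9]), 2082, 1.1)
t 9.1 pos [449.9 -61.  350.1] shift tool [-3.   0.3 84. ] yaxis deg 115.7 tilt z [-0.0056 -0.001  -1.    ] F [0.5 0.6 0.4] w 84.6 j [ 0.22  0.15 -0.47 -0.   -0.96 -1.35]
```

View pics/w2.png

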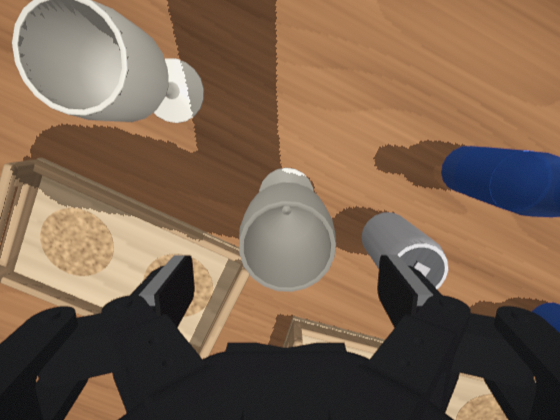

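```bash
python3 -m jog '[[[-0.7,0.2,22,0],[-0.7,0.2,44,0],[-0.7,0.2,64,0],[-0.7,0.2,78,0],[-0.7,0.2,84,0]]]' 85; python3 -m jog '[[[0,0,0,0],[0,0,0,0],[0,0,0,0],[0,0,0,0],[0,0,0,0]]]' 45; python3 go.py 452 -59.5 266
```

```text
clock: 9.72
position: [450.4, -60.4, 266.0]
ee_rot: [-0.223, 0.975, 0.0, -0.003]
contact_force: [-0.3, 0.1, 1.0]
gripper_width: 85.1
clock: 10.35
position: [451.2, -60.2, 267.3]
ee_rot: [-0.223, 0.975, -0.0, -0.001]
contact_force: [-0.8, 1.6, 5.2]
gripper_width: 59.9
t 10.35 pos [451.2 -60.2 267.3] shift tool [-1.1  0.3  1.3] yaxis deg 115.8 tilt z [-1.8e-03 -7.0e-04 -1.0e+00] F [-0.8  1.6  5.2] w 59.9 j [ 0.23  0.26 -0.58  0.   -0.73 -1.35]
```

```bash
python3 -m jog '[[[0,0,-8,0],[0,0,-25,0],[0,0,-45,0],[0,0,-62,0],[0,0,-75,0]]]' 45; python3 go.py 540 130 343; python3 go.py 552 250 343; python3 go.py 600.3 296 343
```

```text
clock: 10.98
position: [451.0, -60.2, 343.1]
ee_rot: [-0.223, 0.975, -0.0, -0.001]
contact_force: [-0.1, 0.2, -2.1]
gripper_width: 59.6
t 10.97 pos [451.  -60.2 343.1] shift tool [-1.629e+02  1.325e+02 -1.000e-01] yaxis deg 115.8 tilt z [-1.8e-03 -4.0e-04 -1.0e+00] F [-0.1  0.2 -2.1] w 59.6 j [ 0.23  0.16 -0.48  0.   -0.93 -1.35]
t 10.97 pos [451.  -60.2 343.1] shift tool [-2.260e+02  2.353e+02 -2.000e-01] yaxis deg 115.8 tilt z [-1.8e-03 -4.0e-04 -1.0e+00] F [-0.1  0.2 -2.1] w 59.6 j [ 0.23  0.16 -0.48  0.   -0.93 -1.35]
t 10.97 pos [451.  -60.2 343.1] shift tool [-289.5  255.7   -0.3] yaxis deg 115.8 tilt z [-1.8e-03 -4.0e-04 -1.0e+00] F [-0.1  0.2 -2.1] w 59.6 j [ 0.23  0.16 -0.48  0.   -0.93 -1.35]
```

```bash
python3 -m jog '[[[-35,28,0,0],[-82,66,0,0],[-122,99,0,0],[-155,130,0,0],[-175,155,0,0]]]' 45; python3 go.py 548 255 343; python3 go.py 600.3 296 343
```

```text
clock: 11.6
position: [541.6, 157.3, 342.4]
ee_rot: [-0.224, 0.975, -0.0, -0.001]
contact_force: [0.6, -0.2, -1.2]
gripper_width: 59.9
t 11.6 pos [541.6 157.3 342.4] shift tool [-48.4  85.1  -0.7] yaxis deg 115.8 tilt z [-2.7e-03 -8.0e-04 -1.0e+00] F [ 0.6 -0.2 -1.2] w 59.9 j [ 0.57  0.34 -0.23 -0.   -1.   -1.69]
t 11.6 pos [541.6 157.3 342.4] shift tool [-113.3   99.2   -0.9] yaxis deg 115.8 tilt z [-2.7e-03 -8.0e-04 -1.0e+00] F [ 0.6 -0.2 -1.2] w 59.9 j [ 0.57  0.34 -0.23 -0.   -1.   -1.69]
```

```bash
python3 -m jog '[[[-18,35,0,0],[-38,70,0,0],[-65,88,0,0],[-95,97,0,0],[-113.3,99.2,0,0]]]' 45; python3 -m jog '[[[0,0,12,0],[0,0,26,0],[0,0,40,0],[0,0,50,0],[0,0,54,0]]]' 45;  python3 go.py 600.3 296 273
```

```text
clock: 12.22
position: [600.8, 297.2, 341.3]
ee_rot: [-0.224, 0.975, -0.0, -0.002]
contact_force: [-0.9, -0.5, -1.7]
gripper_width: 59.4
clock: 12.85
position: [600.3, 296.8, 286.4]
ee_rot: [-0.224, 0.975, -0.001, -0.003]
contact_force: [-0.5, -0.1, -1.1]
gripper_width: 60.0
t 12.85 pos [600.3 296.8 286.4] shift tool [ 0.3 -0.8 13.4] yaxis deg 115.9 tilt z [-0.005  -0.0023 -1.    ] F [-0.5 -0.1 -1.1] w 60.0 j [ 0.7   0.55 -0.02 -0.   -1.   -1.82]
```

```bash
python3 -m jog '[[[0.3,-0.8,3,0],[0.3,-0.8,6,0],[0.3,-0.8,8.5,0],[0.3,-0.8,10.3,0],[0.3,-0.8,11,0]]]' 45; python3 -m jog '[[[0,0,0.5,0],[0,0,1,0],[0,0,1.5,0],[0,0,2,0],[0,0,2.3,0]]]' 45;  python3 go.py 600.3 296 273
```

```text
clock: 13.48
position: [600.3, 296.0, 275.4]
ee_rot: [-0.224, 0.975, -0.001, -0.003]
contact_force: [-1.4, 0.3, -1.5]
gripper_width: 60.0
clock: 14.1
position: [600.4, 296.1, 273.5]
ee_rot: [-0.224, 0.975, -0.001, -0.002]
contact_force: [0.3, 0.3, 1.1]
gripper_width: 59.6
t 14.1 pos [600.4 296.1 273.5] shift tool [ 0.1 -0.   0.5] yaxis deg 115.9 tilt z [-0.0046 -0.0022 -1.    ] F [0.3 0.3 1.1] w 59.6 j [ 0.7   0.57 -0.04 -0.   -0.97 -1.82]
```

```bash
python3 -m jog '[[[0,0,0.3,0],[0,0,0.3,0],[0,0,0.3,0],[0,0,0.3,0],[0,0,0.3,0]]]' 76; python3 -m jog '[[[0,0,-12,0],[0,0,-35,0],[0,0,-65,0],[0,0,-95,0],[0,0,-115,0]]]' 76; python3 go.py 405.7 -202.6 390;  python3 - <<'E'
from m import *
for n in("scene","side"):
    im,d=arm.get_image(n);cv2.imwrite(f"pics/{n}2.png",im);C=cloud(n,d)
    print(n,fit(C,d,(600,296),108,135,31,45))
E
```

```text
clock: 14.72
position: [600.4, 296.1, 273.2]
ee_rot: [-0.224, 0.975, -0.001, -0.002]
contact_force: [-0.4, -0.1, 0.6]
gripper_width: 76.0
clock: 15.35
position: [601.0, 296.3, 391.2]
ee_rot: [-0.224, 0.975, -0.0, -0.001]
contact_force: [0.8, 0.3, 0.4]
gripper_width: 76.0
t 15.35 pos [601.  296.3 391.2] shift tool [ 393.6 -363.4    1.7] yaxis deg 115.9 tilt z [-1.5e-03 -4.0e-04 -1.0e+00] F [0.8 0.3 0.4] w 76.0 j [ 0.7   0.47  0.11 -0.   -1.21 -1.82]
scene (array([602.6, 295.7]), 249, 1.7)
side (array([598.6, 295.4]), 289, 1.6)
```

View pics/side2.png

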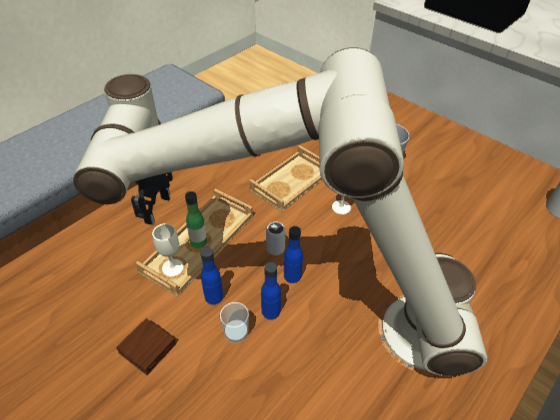

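Goblet stands on the pad at the end (side view (166,250)). Now goblet a.

```bash
python3 -m jog '[[[35,-33,-15,0],[77,-72,-20,0],[121,-112,-20,0],[165,-152,-20,0],[210,-193,-20,0]]]' 85; python3 go.py 406 -202.5 390
```

```text
clock: 16.08
position: [495.4, 29.4, 411.3]
ee_rot: [-0.224, 0.974, 0.001, 0.001]
contact_force: [0.5, -0.3, 0.6]
gripper_width: 84.9
t 16.07 pos [495.4  29.4 411.3] shift tool [ 181.9 -169.4   20.8] yaxis deg 115.9 tilt z [ 0.001   0.0015 -1.    ] F [ 0.5 -0.3  0.6] w 84.9 j [ 0.39  0.16 -0.29 -0.   -1.12 -1.5 ]
```

```bash
python3 -m jog '[[[44,-40,0,0],[88,-82,0,0],[130,-122,5,0],[160,-150,15,0],[176,-164,25,0]]]' 85; python3 go.py 406 -202.5 350
```

```text
clock: 16.7
position: [407.6, -196.7, 385.2]
ee_rot: [-0.223, 0.975, 0.001, 0.0]
contact_force: [0.2, 0.2, -0.1]
gripper_width: 85.1
t 16.7 pos [ 407.6 -196.7  385.2] shift tool [ 4.  -4.6 35.2] yaxis deg 115.8 tilt z [ 5.0e-04  1.7e-03 -1.0e+00] F [ 0.2  0.2 -0.1] w 85.1 j [-0.09  0.11 -0.42 -0.   -1.04 -1.03]
```

```bash
python3 -m jog '[[[2,-2,10,0],[4,-4.6,22,0],[4,-4.6,32,0],[4,-4.6,35,0],[4,-4.6,35,0]]]' 85
python3 - <<'E'
from m import *
p=arm.camera_params("wrist");im,d=arm.get_image("wrist")
cv2.imwrite("pics/w3.png",im);C=cloud("wrist",d,p)
print(fit(C,d,(405,-202),102,130,31,45))
E
python3 go.py 405.5 -202.5 266
```

```text
clock: 17.32
position: [406.3, -202.1, 350.1]
ee_rot: [-0.224, 0.975, 0.001, 0.0]
contact_force: [-0.6, -0.9, 0.3]
gripper_width: 85.3
(array([ 403.8, -203.8]), 2013, 1.0)
t 17.38 pos [ 406.3 -202.2  350.4] shift tool [ 1.   0.  84.4] yaxis deg 115.9 tilt z [ 9.0e-04  1.5e-03 -1.0e+00] F [ 0.9  1.1 -0.5] w 85.4 j [-0.1   0.14 -0.47 -0.   -0.95 -1.02]
```

View pics/w3.png

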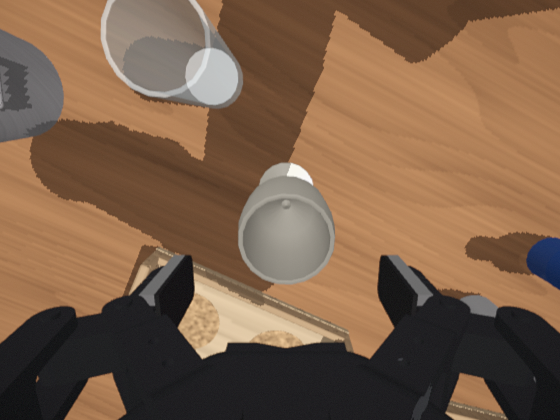

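```bash
python3 -m jog '[[[1.5,-0.2,22,0],[1.5,-0.2,44,0],[1.5,-0.2,64,0],[1.5,-0.2,78,0],[1.5,-0.2,84,0]]]' 85; python3 -m jog '[[[0,0,0,0],[0,0,0,0],[0,0,0,0],[0,0,0,0],[0,0,0,0]]]' 45; python3 -m jog '[[[0,0,-8,0],[0,0,-25,0],[0,0,-45,0],[0,0,-62,0],[0,0,-75,0]]]' 45; python3 go.py 635.2 82.7 343
```

```text
clock: 18.0
position: [405.3, -202.8, 266.1]
ee_rot: [-0.224, 0.975, 0.001, 0.0]
contact_force: [-0.4, 0.5, 0.4]
gripper_width: 84.7
clock: 18.62
position: [405.9, -202.8, 267.3]
ee_rot: [-0.224, 0.975, 0.0, 0.002]
contact_force: [-0.7, 2.3, 5.9]
gripper_width: 59.9
clock: 19.25
position: [405.4, -202.9, 343.2]
ee_rot: [-0.224, 0.975, 0.0, 0.002]
contact_force: [-0.3, 0.4, -1.2]
gripper_width: 59.8
t 19.25 pos [ 405.4 -202.9  343.2] shift tool [-331.4  156.6    1.3] yaxis deg 115.9 tilt z [ 0.0038  0.001  -1.    ] F [-0.3  0.4 -1.2] w 59.8 j [-0.1   0.15 -0.49 -0.   -0.93 -1.01]
```

```bash
python3 -m jog '[[[-30,14,0,0],[-80,38,0,0],[-132,62,0,0],[-184,87,0,0],[-230,109,0,0]]]' 45; python3 go.py 635.2 82.7 343
```

```text
clock: 19.88
position: [565.6, -2.7, 343.8]
ee_rot: [-0.224, 0.975, 0.0, 0.002]
contact_force: [0.6, -1.3, -1.0]
gripper_width: 59.8
t 19.88 pos [565.6  -2.7 343.8] shift tool [-99.9  46.3   1.1] yaxis deg 115.9 tilt z [ 3.1e-03  9.0e-04 -1.0e+00] F [ 0.6 -1.3 -1. ] w 59.8 j [ 0.28  0.34 -0.23 -0.   -1.   -1.4 ]
```

```bash
python3 -m jog '[[[-30,14,0,0],[-60,28,0,0],[-82,38,0,0],[-95,44,0,0],[-99.9,46.3,0,0]]]' 45; python3 -m jog '[[[0,0,12,0],[0,0,26,0],[0,0,40,0],[0,0,50,0],[0,0,54,0]]]' 45;  python3 go.py 635.2 82.7 273.3
```

```text
clock: 20.5
position: [635.3, 83.0, 343.7]
ee_rot: [-0.224, 0.974, 0.0, 0.001]
contact_force: [0.2, -0.7, -1.8]
gripper_width: 59.6
clock: 21.12
position: [635.3, 82.8, 288.6]
ee_rot: [-0.224, 0.975, -0.0, 0.0]
contact_force: [-0.1, -0.2, -1.0]
gripper_width: 60.0
t 21.12 pos [635.3  82.8 288.6] shift tool [ 0.1 -0.1 15.3] yaxis deg 115.9 tilt z [ 6.e-04  1.e-04 -1.e+00] F [-0.1 -0.2 -1. ] w 60.0 j [ 0.38  0.51 -0.1   0.   -0.96 -1.5 ]
```

```bash
python3 -m jog '[[[0,0,4,0],[0,0,7.5,0],[0,0,10.5,0],[0,0,12.4,0],[0,0,13,0]]]' 45; python3 -m jog '[[[0,0,0.5,0],[0,0,1,0],[0,0,1.5,0],[0,0,2,0],[0,0,2.2,0]]]' 45;  python3 go.py 635.2 82.7 273.3
```

```text
clock: 21.75
position: [635.3, 82.8, 275.6]
ee_rot: [-0.224, 0.975, -0.0, 0.0]
contact_force: [0.4, 0.1, -2.2]
gripper_width: 59.6
clock: 22.38
position: [635.3, 82.9, 273.4]
ee_rot: [-0.224, 0.975, -0.0, 0.0]
contact_force: [-0.7, 0.2, -0.4]
gripper_width: 59.5
t 22.38 pos [635.3  82.9 273.4] shift tool [ 0.2 -0.1  0.1] yaxis deg 115.9 tilt z [ 7.e-04  1.e-04 -1.e+00] F [-0.7  0.2 -0.4] w 59.5 j [ 0.38  0.52 -0.12  0.   -0.93 -1.5 ]
```

```bash
python3 -m jog '[[[0,0,0.2,0],[0,0,0.4,0],[0,0,0.6,0],[0,0,0.7,0],[0,0,0.7,0]]]' 45; python3 -m jog '[[[0,0,0,0],[0,0,0,0],[0,0,0,0],[0,0,0,0],[0,0,0,0]]]' 76; python3 -m jog '[[[0,0,-12,0],[0,0,-35,0],[0,0,-65,0],[0,0,-95,0],[0,0,-115,0]]]' 76; python3 go.py 339 -311.5 390;  python3 - <<'E'
from m import *
for n in("scene","side"):
    im,d=arm.get_image(n);cv2.imwrite(f"pics/{n}3.png",im);C=cloud(n,d)
    print(n,fit(C,d,(635,83),108,135,31,45))
E
```

```text
clock: 23.0
position: [635.4, 83.0, 273.4]
ee_rot: [-0.224, 0.974, -0.0, 0.001]
contact_force: [-1.0, 0.5, 4.2]
gripper_width: 60.0
clock: 23.62
position: [635.4, 83.0, 273.3]
ee_rot: [-0.224, 0.974, -0.0, 0.001]
contact_force: [0.6, -0.4, -0.0]
gripper_width: 76.1
clock: 24.25
position: [635.3, 82.9, 391.3]
ee_rot: [-0.225, 0.974, -0.0, 0.003]
contact_force: [0.5, -0.5, -0.8]
gripper_width: 76.2
t 24.25 pos [635.3  82.9 391.3] shift tool [ 439.  -225.    -0.6] yaxis deg 116.0 tilt z [ 0.0049  0.0011 -1.    ] F [ 0.5 -0.5 -0.8] w 76.2 j [ 0.38  0.42  0.03  0.   -1.17 -1.5 ]
scene (array([638.,  83.]), 215, 1.7)
side (array([634.1,  82.1]), 243, 1.5)
```

View pics/side3.png

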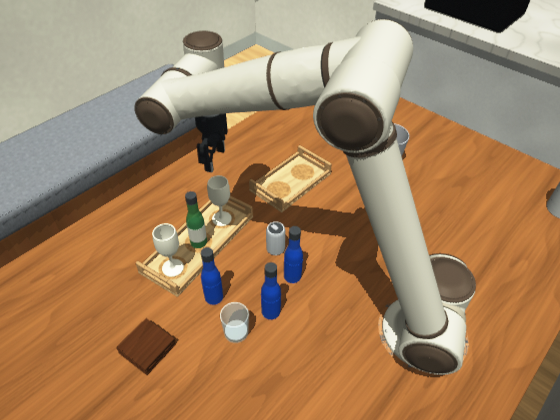

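The long tray holds all three items upright: goblets at side view (166,245) and (219,195), bottle at (196,222). The tall glass comes next.

```bash
python3 -m jog '[[[40,-20,0,0],[92,-47,0,0],[144,-74,0,0],[196,-101,0,0],[248,-127,0,0]]]' 85; python3 -m jog '[[[50,-26,0,0],[100,-52,0,0],[145,-75,5,0],[172,-89,15,0],[182,-94,20,0]]]' 85; python3 go.py 339 -311.5 350
```

```text
clock: 24.98
position: [466.6, -141.0, 390.0]
ee_rot: [-0.225, 0.974, 0.0, 0.004]
contact_force: [0.8, -0.5, 0.3]
gripper_width: 84.5
clock: 25.6
position: [342.9, -306.1, 367.8]
ee_rot: [-0.224, 0.975, 0.001, 0.004]
contact_force: [0.2, -0.5, -0.7]
gripper_width: 85.1
t 25.6 pos [ 342.9 -306.1  367.8] shift tool [ 6.  -3.2 17.8] yaxis deg 115.8 tilt z [ 0.0065  0.0029 -1.    ] F [ 0.2 -0.5 -0.7] w 85.1 j [-0.38  0.13 -0.43 -0.01 -1.   -0.74]
```

```bash
python3 -m jog '[[[3,-2,6,0],[6,-3.2,12,0],[6,-3.2,18,0],[6,-3.2,18,0],[6,-3.2,18,0]]]' 85
python3 - <<'E'
from m import *
p=arm.camera_params("wrist");im,d=arm.get_image("wrist")
cv2.imwrite("pics/w4.png",im);C=cloud("wrist",d,p)
print(fit(C,d,(340,-311),100,140,29,45))
m=(d>0)&(C[...,2]>132)&(C[...,2]<148)&(np.hypot(C[...,0]-340,C[...,1]+311)<50);P=C[m];print(len(P),(P.min(0)+P.max(0))/2,P.max(0)-P.min(0))
for Z in((340,-311.5,140),(340,-311.5,0)):print(proj("wrist",Z,p))
E
python3 go.py 339 -311.5 258
```

```text
clock: 26.22
position: [339.4, -311.3, 349.9]
ee_rot: [-0.224, 0.975, 0.001, 0.004]
contact_force: [0.0, 0.9, -0.3]
gripper_width: 85.1
(array([ 335.9, -312.8]), 3966, 1.7)
1884 [ 338.42604629 -311.33766981  136.49120391] [57.65493274 57.47131425  8.9774051 ]
[286.33058421 233.40316576]
[286.2046678 187.6752777]
t 26.27 pos [ 339.4 -311.4  350. ] shift tool [ 1.1  0.1 92. ] yaxis deg 115.9 tilt z [ 0.007   0.0026 -1.    ] F [-0.8 -0.   0.7] w 84.8 j [-0.39  0.16 -0.46 -0.01 -0.95 -0.73]
```

View pics/w4.png

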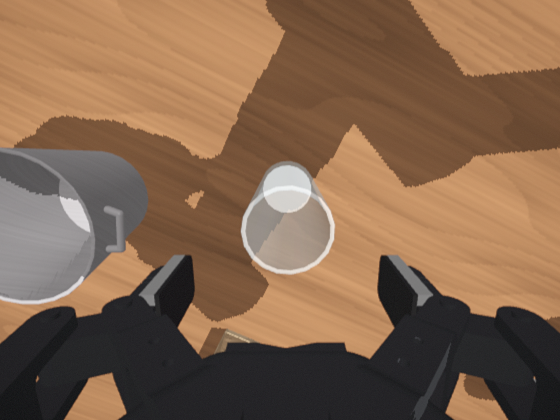

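The rim circle at (288,230) measures 58 mm across, so this is the tall glass, and it sits between the fingers.

```bash
python3 -m jog '[[[1,0,24,0],[1,0,48,0],[1,0,70,0],[1,0,85,0],[1,0,92,0]]]' 85; python3 -m jog '[[[0,0,0,0],[0,0,0,0],[0,0,0,0],[0,0,0,0],[0,0,0,0]]]' 40; python3 -m jog '[[[0,0,-8,0],[0,0,-25,0],[0,0,-45,0],[0,0,-62,0],[0,0,-75,0]]]' 40; python3 go.py 593.5 -240.5 335
```

```text
clock: 26.9
position: [339.2, -311.5, 257.5]
ee_rot: [-0.224, 0.975, 0.001, 0.003]
contact_force: [-0.3, -0.3, 1.0]
gripper_width: 85.1
clock: 27.52
position: [339.1, -311.2, 258.4]
ee_rot: [-0.224, 0.975, 0.001, 0.004]
contact_force: [-1.3, 4.3, 5.2]
gripper_width: 57.0
clock: 28.15
position: [338.5, -311.5, 334.5]
ee_rot: [-0.224, 0.975, 0.0, 0.004]
contact_force: [-0.5, 0.0, -2.8]
gripper_width: 57.0
t 28.15 pos [ 338.5 -311.5  334.5] shift tool [-260.4  -47.4    1.7] yaxis deg 115.9 tilt z [ 0.0079  0.0026 -1.    ] F [-0.5  0.  -2.8] w 57.0 j [-0.39  0.17 -0.48 -0.01 -0.91 -0.72]
```

```bash
python3 -m jog '[[[-35,-6,0,0],[-90,-16,0,0],[-150,-27,0,0],[-205,-37,0,0],[-240,-44,0,0]]]' 40; python3 -m jog '[[[-20.4,-3.4,5,0],[-20.4,-3.4,20,0],[-20.4,-3.4,36,0],[-20.4,-3.4,50,0],[-20.4,-3.4,56,0]]]' 40;  python3 go.py 593.5 -240.5 264.4
```

```text
clock: 28.78
position: [575.9, -245.4, 336.0]
ee_rot: [-0.224, 0.974, 0.0, 0.004]
contact_force: [0.7, -0.7, -2.1]
gripper_width: 57.1
clock: 29.4
position: [595.3, -239.7, 278.8]
ee_rot: [-0.224, 0.975, 0.001, 0.003]
contact_force: [-0.9, -0.2, -2.0]
gripper_width: 56.9
t 29.4 pos [ 595.3 -239.7  278.8] shift tool [ 2.1  0.  14.3] yaxis deg 115.9 tilt z [ 0.0053  0.003  -1.    ] F [-0.9 -0.2 -2. ] w 56.9 j [-0.13  0.52 -0.11 -0.   -0.94 -0.98]
```

```bash
python3 -m jog '[[[2,0,4,0],[2,0,7.5,0],[2,0,10,0],[2,0,11.5,0],[2,0,12,0]]]' 40; python3 -m jog '[[[0,0,0.5,0],[0,0,1,0],[0,0,1.5,0],[0,0,2,0],[0,0,2.3,0]]]' 40;  python3 go.py 593.5 -240.5 264.4
```

```text
clock: 30.02
position: [593.6, -240.5, 266.8]
ee_rot: [-0.224, 0.975, 0.001, 0.003]
contact_force: [0.3, 0.4, -2.8]
gripper_width: 56.7
clock: 30.65
position: [593.6, -240.5, 264.5]
ee_rot: [-0.224, 0.975, 0.001, 0.003]
contact_force: [0.2, 0.5, -1.3]
gripper_width: 56.8
t 30.65 pos [ 593.6 -240.5  264.5] shift tool [0.1 0.  0.1] yaxis deg 115.9 tilt z [ 0.0054  0.003  -1.    ] F [ 0.2  0.5 -1.3] w 56.8 j [-0.13  0.53 -0.13 -0.   -0.91 -0.98]
```

```bash
python3 -m jog '[[[0,0,0.3,0],[0,0,0.5,0],[0,0,0.7,0],[0,0,0.8,0],[0,0,0.8,0]]]' 40; python3 -m jog '[[[0,0,0,0],[0,0,0,0],[0,0,0,0],[0,0,0,0],[0,0,0,0]]]' 74; python3 -m jog '[[[0,0,-12,0],[0,0,-35,0],[0,0,-65,0],[0,0,-95,0],[0,0,-115,0]]]' 74; python3 go.py 443.4 54.4 380;  python3 - <<'E'
from m import *
for n in("scene","side"):
    im,d=arm.get_image(n);cv2.imwrite(f"pics/{n}4.png",im);C=cloud(n,d)
    print(n,fit(C,d,(593,-240),40,142,28.5,45),fit(C,d,(443,54),15,78,26.5,40))
E
```

```text
clock: 31.28
position: [593.6, -240.5, 264.5]
ee_rot: [-0.224, 0.975, 0.001, 0.003]
contact_force: [-2.6, 2.1, 5.0]
gripper_width: 56.6
clock: 31.9
position: [593.7, -240.5, 264.4]
ee_rot: [-0.224, 0.975, 0.001, 0.003]
contact_force: [-0.1, -0.4, -0.4]
gripper_width: 74.2
clock: 32.52
position: [593.0, -240.8, 382.4]
ee_rot: [-0.224, 0.974, -0.0, 0.005]
contact_force: [-0.1, -0.2, 0.9]
gripper_width: 74.0
t 32.52 pos [ 593.  -240.8  382.4] shift tool [  5.5 331.    1.5] yaxis deg 115.9 tilt z [ 0.0093  0.0018 -1.    ] F [-0.1 -0.2  0.9] w 74.0 j [-0.13  0.42  0.01 -0.   -1.15 -0.98]
scene (array([ 593.6, -240.7]), 682, 1.5) (array([444.2,  55.6]), 211, 0.6)
side (array([ 591. , -243.1]), 547, 1.6) (array([443. ,  53.5]), 271, 0.9)
```

View pics/side4.png

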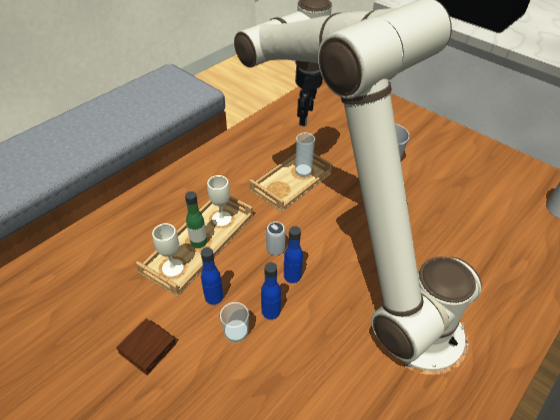

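```bash
python3 -m jog '[[[0,40,0,0],[1,98,0,0],[2,157,0,0],[3,216,0,0],[4,270,0,0]]]' 85; python3 -m jog '[[[1.5,40,10,0],[1.5,58,25,0],[1.5,61,45,0],[1.5,61,60,0],[1.5,61,65,0]]]' 85
python3 - <<'E'
from m import *
p=arm.camera_params("wrist");im,d=arm.get_image("wrist")
cv2.imwrite("pics/w5.png",im);C=cloud("wrist",d,p)
print(fit(C,d,(443,54),20,78,26.5,40))
E
python3 go.py 443.6 54.5 210
```

```text
clock: 33.25
position: [470.3, 1.5, 381.6]
ee_rot: [-0.224, 0.974, -0.001, 0.006]
contact_force: [0.3, 1.4, -0.1]
gripper_width: 85.0
clock: 33.88
position: [442.5, 55.6, 315.2]
ee_rot: [-0.224, 0.974, -0.001, 0.005]
contact_force: [-0.0, 0.6, -0.7]
gripper_width: 85.0
(array([444.8,  55.7]), 684, 0.1)
t 33.92 pos [442.6  55.5 315.1] shift tool [  0.5  -0.9 105.1] yaxis deg 115.9 tilt z [ 1.e-02 -1.e-04 -1.e+00] F [ 0.3  0.3 -0.1] w 85.0 j [ 0.49  0.17 -0.55  0.01 -0.84 -1.62]
```

View pics/w5.png

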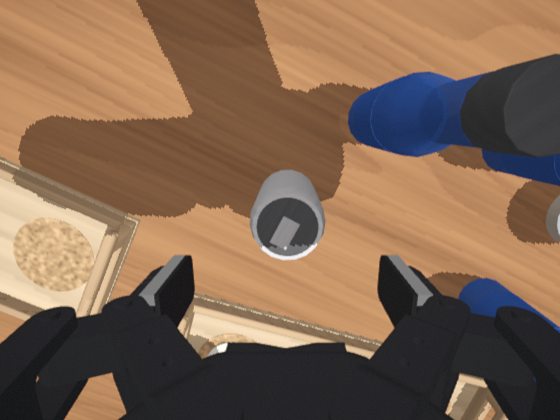

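```bash
python3 -m jog '[[[-0.4,-0.7,30,0],[-0.4,-0.7,58,0],[-0.4,-0.7,82,0],[-0.4,-0.7,98,0],[-0.4,-0.7,105,0]]]' 85; python3 -m jog '[[[0,0,0,0],[0,0,0,0],[0,0,0,0],[0,0,0,0],[0,0,0,0]]]' 35; python3 -m jog '[[[0,0,-8,0],[0,0,-30,0],[0,0,-60,0],[0,0,-85,0],[0,0,-100,0]]]' 35; python3 go.py 594.5 -124 310
```

```text
clock: 34.55
position: [444.5, 55.0, 209.7]
ee_rot: [-0.224, 0.975, -0.001, 0.005]
contact_force: [0.7, 1.0, 0.5]
gripper_width: 84.9
clock: 35.17
position: [445.0, 55.3, 210.8]
ee_rot: [-0.225, 0.974, -0.001, 0.006]
contact_force: [-0.6, 0.5, 6.8]
gripper_width: 51.8
clock: 35.8
position: [443.6, 55.1, 312.2]
ee_rot: [-0.224, 0.974, -0.001, 0.007]
contact_force: [-0.3, 0.7, -1.4]
gripper_width: 51.8
t 35.8 pos [443.6  55.1 312.2] shift tool [ -57.4 -227.     4. ] yaxis deg 115.9 tilt z [ 0.0132  0.0014 -0.9999] F [-0.3  0.7 -1.4] w 51.8 j [ 0.49  0.18 -0.55  0.01 -0.83 -1.61]
```

```bash
python3 -m jog '[[[-9,-35,0,0],[-22,-87,0,0],[-36,-142,0,0],[-49,-192,0,0],[-55,-215,0,0]]]' 35; python3 go.py 594.5 -124 235
```

```text
clock: 36.42
position: [588.0, -116.4, 313.4]
ee_rot: [-0.223, 0.975, -0.001, 0.006]
contact_force: [-1.0, 0.8, -1.6]
gripper_width: 52.0
t 36.42 pos [ 588.  -116.4  313.4] shift tool [-1.6 -9.4 78.5] yaxis deg 115.8 tilt z [ 0.0124  0.0015 -0.9999] F [-1.   0.8 -1.6] w 52.0 j [ 0.07  0.42 -0.19 -0.   -0.96 -1.19]
```

```bash
python3 -m jog '[[[-1.2,-5,10,0],[-1.6,-9.4,28,0],[-1.6,-9.4,52,0],[-1.6,-9.4,72,0],[-1.6,-9.4,80,0]]]' 35; python3 go.py 594.5 -124 216.8
```

```text
clock: 37.05
position: [593.2, -123.2, 231.1]
ee_rot: [-0.224, 0.975, -0.0, 0.004]
contact_force: [0.9, -0.2, -0.4]
gripper_width: 51.8
t 37.05 pos [ 593.2 -123.2  231.1] shift tool [-0.7 -1.3 14.4] yaxis deg 115.8 tilt z [ 0.0078  0.0017 -1.    ] F [ 0.9 -0.2 -0.4] w 51.8 j [ 0.06  0.52 -0.25 -0.   -0.79 -1.18]
```

```bash
python3 -m jog '[[[-0.7,-1.3,4,0],[-0.7,-1.3,7.5,0],[-0.7,-1.3,10,0],[-0.7,-1.3,11.5,0],[-0.7,-1.3,12.2,0]]]' 35; python3 -m jog '[[[0,0,0.5,0],[0,0,1,0],[0,0,1.5,0],[0,0,2,0],[0,0,2.3,0]]]' 35;  python3 go.py 594.5 -124 216.8
```

```text
clock: 37.67
position: [594.5, -124.1, 219.2]
ee_rot: [-0.224, 0.975, -0.0, 0.004]
contact_force: [-1.0, 0.1, -2.5]
gripper_width: 51.9
clock: 38.3
position: [594.6, -124.0, 216.9]
ee_rot: [-0.224, 0.975, -0.0, 0.004]
contact_force: [-1.0, -0.0, 0.2]
gripper_width: 51.6
t 38.3 pos [ 594.6 -124.   216.9] shift tool [0.  0.1 0.1] yaxis deg 115.8 tilt z [ 0.0082  0.0017 -1.    ] F [-1.  -0.   0.2] w 51.6 j [ 0.06  0.54 -0.26 -0.   -0.76 -1.18]
```

```bash
python3 -m jog '[[[0,0,0.3,0],[0,0,0.4,0],[0,0,0.5,0],[0,0,0.5,0],[0,0,0.5,0]]]' 35; python3 -m jog '[[[0,0,0,0],[0,0,0,0],[0,0,0,0],[0,0,0,0],[0,0,0,0]]]' 70; python3 -m jog '[[[0,0,-12,0],[0,0,-40,0],[0,0,-80,0],[0,0,-125,0],[0,0,-160,0]]]' 70; python3 go.py 420 -150 420
```

```text
clock: 38.92
position: [594.6, -124.0, 216.9]
ee_rot: [-0.224, 0.975, -0.0, 0.004]
contact_force: [-3.4, 0.9, 5.2]
gripper_width: 51.3
clock: 39.55
position: [594.6, -124.0, 216.8]
ee_rot: [-0.224, 0.975, -0.0, 0.004]
contact_force: [0.8, 0.2, 0.1]
gripper_width: 69.7
clock: 40.17
position: [593.1, -124.3, 380.1]
ee_rot: [-0.224, 0.975, -0.001, 0.006]
contact_force: [0.7, 1.1, -0.2]
gripper_width: 70.1
t 40.17 pos [ 593.1 -124.3  380.1] shift tool [166.5  52.2 -41.9] yaxis deg 115.9 tilt z [ 0.0116  0.0013 -0.9999] F [ 0.7  1.1 -0.2] w 70.1 j [ 0.06  0.37 -0.08 -0.   -1.11 -1.18]
```

Now I'll back the arm off and check everything.

```bash
python3 -m jog '[[[30,10,-30,0],[70,22,-42,0],[115,36,-42,0],[150,47,-42,0],[166,52,-42,0]]]' 70
python3 - <<'E'
from m import *
Q=dict(wine=((618,190),40,95,24,40,39,0),gb=((600,296),108,135,31,45,0,0),ga=((635,83),108,135,31,45,0,0),high=((593,-241),40,142,28.5,45,0,0),can=((594,-124),25,84,26.5,40,0,0),
 blue1=O["blue1"],blue2=O["blue2"],blue3=O["blue3"],tumb=((337,311),30,80,33,50))
for n in("scene","side"):
    im,d=arm.get_image(n);cv2.imwrite(f"pics/{n}5.png",im);C=cloud(n,d)
    for k,q in Q.items():print(n,k,*fit(C,d,*q[:5]))
    for xy in [(593.5,-240.5),(594.8,-124),(635.2,82.7),(618,189.5),(600.2,296)]:
        m=(np.hypot(C[...,0]-xy[0],C[...,1]-xy[1])<52)&(C[...,2]<13)&(im[...,0]<116)&(im[...,0]>30)&(im[...,2]>90)&(im[...,2]<215)
        P=C[m][:,:2]
    # trays: rail/endboard points
    for nm,a,b in(("short",-310,-55),("long",10,375)):
        m=(d>0)&(C[...,2]>30)&(C[...,2]<55)&(C[...,0]>515)&(C[...,0]<725)&(C[...,1]>a)&(C[...,1]<b)&((C[...,1]<a+25+(25 if nm=="long" else 0))|(C[...,1]>b-25-(15 if nm=="long" else 0)))
        P=C[m];print(nm,len(P),P.min(0).round(),P.max(0).round())
        d0=np.load(f"pics/{n}0.npy");C0=cloud(n,d0)
        m=(d0>0)&(C0[...,2]>30)&(C0[...,2]<55)&(C0[...,0]>515)&(C0[...,0]<725)&(C0[...,1]>a)&(C0[...,1]<b)&((C0[...,1]<a+25+(25 if nm=="long" else 0))|(C0[...,1]>b-25-(15 if nm=="long" else 0)))
        P=C0[m];print(nm,"before",len(P),P.min(0).round(),P.max(0).round())
im=cv2.imread("pics/scene5.png");cv2.imwrite("pics/crop5.png",cv2.resize(im[130:310,80:480],None,fx=2,fy=2,interpolation=cv2.INTER_CUBIC))
E
```

```text
clock: 40.8
position: [418.6, -150.3, 421.2]
ee_rot: [-0.224, 0.975, -0.001, 0.007]
contact_force: [0.1, -0.8, 0.8]
gripper_width: 70.0
scene wine [618.6 189.4] 181 0.5
scene gb [602.6 295.7] 257 1.6
scene ga [638.   83.1] 218 1.7
scene high [ 593.8 -240.7] 684 1.6
scene can [ 594.  -125.2] 188 0.4
scene blue1 [347.4  93.4] 55 0.7
scene blue2 [315.2 213. ] 58 0.8
scene blue3 [453.5 281.8] 57 0.6
scene tumb [342.7 312.7] 328 1.8
short 369 [ 527. -303.   30.] [669. -61.  52.]
short before 413 [ 525. -302.   30.] [669. -61.  53.]
long 365 [571.  12.  30.] [716. 366.  51.]
long before 447 [526.  12.  30.] [716. 368.  52.]
side wine [616.6 187.4] 238 0.8
side gb [598.7 295.4] 293 1.7
side ga [634.   82.1] 245 1.7
side high [ 591.  -243.1] 549 1.5
side can [ 592.8 -127.4] 239 1.2
side blue1 [345.6  91.4] 74 0.9
side blue2 [313.8 211.1] 78 0.6
side blue3 [452.1 280.3] 80 0.8
side tumb [336.4 311.7] 579 2.0
short 271 [ 521. -307.   30.] [662. -60.  51.]
short before 337 [ 522. -306.   30.] [665. -60.  51.]
long 344 [521.  11.  30.] [660. 366.  52.]
long before 419 [520.  11.  30.] [711. 365.  52.]
```

View pics/crop5.png

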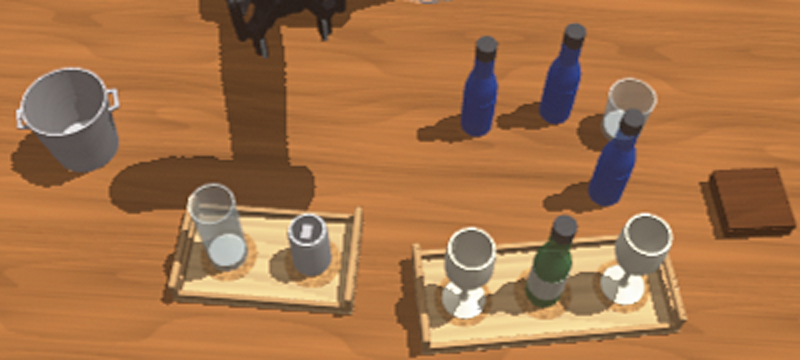

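View pics/side5.png

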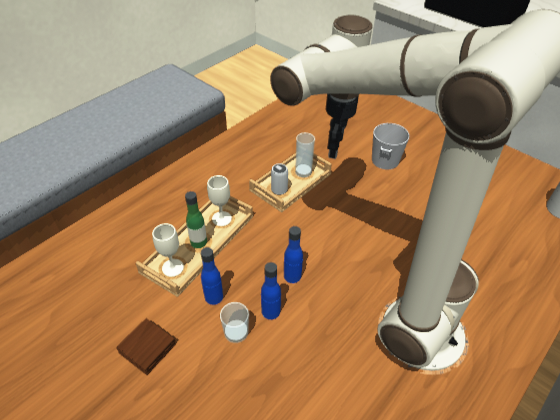

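All five items are upright on their pads. In the crop, the tall glass is at (225,230), the can at (310,250), the goblets at (468,275) and (635,260), and the bottle at (550,262). The blue bottles, tumbler, bucket and coasters look unmoved.

```bash
python3 -c "
from bench import arm
print(arm.job_done(), arm.read_state()['clock'])"
```

```text
the job is handed in; nothing more can be done
the job is handed in; nothing more can be done
```

Both trays are made up and the job is handed in; the robot's clock read about 41 s of the 128 s allowed. The order was the green bottle on the long tray's middle pad, a goblet on each end pad, then the tall glass and the can on the short tray. Each item was lowered slowly until it touched, then released.

**Placing:** In the last scene and side pictures all five stand upright. Their fitted centres, averaged over both cameras, are within about 3 mm of the pad centres. The can is farthest off, at about 2.5 mm with 12 mm to spare.

**Left alone:** The trays show no shift beyond about 3 mm, which is the measuring noise. The blue bottles refit within 1 mm of their first positions. The tumbler fits loosely in the scene view, about 5 mm from the first estimate. In the side view it agrees within 1 mm, so I put the difference down to clear-glass depth noise. I checked the bucket and coasters by eye only, and they look unmoved.

**Disagreements:** The two cameras differ by 2–4 mm on some items, within about the stated calibration error, so I averaged them. External forces stayed under about 7 N in every reading I took.

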